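# Park the wire feeder: spool out, cover plate in

## Robot

A 6-joint arm with a two-finger parallel gripper is mounted at the origin on the work surface. World frame = base frame: x ahead of the robot, y to its left, z up, the work surface at z = 0. Lengths are in m, angles in degrees, forces in N, time in s.
With the tool pointing down it reaches from about 0.35 to 0.875 m from the base axis. Payload 4.2 kg.
Tool frame: the origin (TCP) lies on the front face of the gripper's body, between the roots of the fingers; the fingertips stand finger_overhang ahead of it and the grasp point (between the pads) lies 51 mm ahead of it (finger_overhang is the distance from the TCP to the fingertips, in m); z points along the fingers, y is the line along which they close (so a half turn about z gives the same grasp; the last joint's range is limited). The gripper opens to 87 mm and grips with 3 to 60 N. Pads are 19 mm wide; open, the fingers measure 117 mm over their backs; the gripper's body (75 mm by 190 mm) begins 51 mm behind the grasp point.
Start: joints at [-53.938, 22.042, 0.453, 0, -68.411, -14.817], TCP at [0.226, -0.582, 0.292] pointing down, gripper open.
Joint ranges: [-179.83, 179.83], [-69.29, 118.12], [-61.27, 80.66], [-181.25, 117.63], [-171.15, -9.14], [-177.46, 177.46]. Speed limits (degrees/s): [159.86, 159.86, 180, 180, 180, 180].

## Interface

Orientations are given as a 3x3 rotation matrix whose columns are the frame's x, y, z axes.
In Python, from station import sense, capture, camera_model, finish_job, finger_overhang gives the robot as it stands. The module is installed in compiled form; this text tells all that it offers.
- The arm moves only by the tool jog_arm, never from a script. Its argument "rows" is a list that holds one entry, the list of rows, each a list of 4 numbers: the shift along the tool's x, y, z in m, then the turn about the tool's z in rad. A call has 1 to 20 rows; each row shifts and turns the commanded pose from where the row before left it, along the tool's axes as they then stand; what a row does not reach is not made up. A row lasts 1/8 s, in which the tool goes at most 62.5 mm and 10.7 degrees, less where a joint would pass 70% of its speed; a pose out of reach is approached as far as the arm can. A call is refused whole if a number of a shift passes 0.0625 or a number of a turn 0.188, either way. A call with a gripper value outside its range is refused whole. "claw" is the opening, from 0 (shut) to 1 (fully open), set as the call begins (left out, the last holds). The fingers move at their own pace and stop on an object; the grip force is fixed at half the most. Time passes only in rows, so rows that do not move let the fingers close. It gives the time, the measured TCP pose, the force, the opening and the grip force at its end, in the units of the state.
- sense(): the state, without advancing time (a new reading comes with each control period).
- capture(name): name is "side" or "top"; returns the picture (384x512x3 uint8, red, green, blue); there is no depth.
- camera_model(name): a dict with "fovy" (degrees; the focal length in pixels is half the picture's height over the tangent of half this angle, whatever the lens; pixels are square), "cx", "cy" (the principal point, pixels), "eye" and "rotation" of the camera in the world. Camera axes: x right, y down, z forward; pixel columns grow to the right and rows downward; lengths in m; the calibration is good to about 2 mm. A picture is of the moment at which its call begins. camera_model takes no time and is no camera call.
- finish_job(): hands the job in; it is judged then, once.
The state is a dict: "time_s": time; "joints": joint angles; "joint_velocities": joint speeds; "effort": joint torques, N m; "tcp_pos": TCP position; "ee_rot": TCP orientation; "wrist_force": force on the tool from outside, world axes, zero at the start; "moment": the same for the moment, N m; "gripper_width": opening from 0.0 (shut) to 1.0 (fully open); "gripper_force": force on a finger pad.
Only numpy, scipy, OpenCV 4.12 (cv2) and the standard library are available. Lean on these libraries where they do the work, as an engineer would, in place of code of your own. Each camera call takes 0.05 s, during which the arm holds its last target. There are 200 camera calls.

## Task

Park the welding-wire feeder for the night: lift the wire spool off its upright spindle and stand it upright in the shallow steel tray, and slide the aluminium cover plate into the feeder's side channels until it is fully home against the end wall, closing the well. Let go of both and leave the other things on the bench where they are.

Things in the scene. Friction and masses are not known exactly. Their poses are not given: they have to be found in the camera images.
- feeder: Blue bench wire feeder, fixed. Origin: on the spindle's axis at bench height; z up; x = the way the cover plate slides in (roughly away from the robot). Its open well holds a steel spindle 18 mm thick, top 52 mm above the bench; the well floor, where the spool sits, is at 10 mm. Behind the end wall a motor housing reaches x = 130 mm, 85 mm high. In all 245 mm long, 185 mm wide
- porch (a point): Middle of the porch's outer (front) edge, at its surface: feeder x = -115 mm, 58 mm above the bench. The flat porch runs from here to the well at x = -50 mm; ledges at the same height go on along both sides of the well. Low cheeks on the porch, 75 mm high, narrow from about 158 mm apart here to 136 mm at x = -55 mm
- slot_mouth (a point): Middle of the mouth of the side channels, at ledge height: feeder x = -40 mm, 58 mm up. From here to the end wall the plate slides between side walls 136 mm apart (y = -68 to 68 mm), under lips whose undersides are 69 mm and tops 75 mm up: slots 11 mm high. The lips overhang 8 mm from each wall (gap 120 mm), so the plate cannot go in from above
- stop (a point): Middle of the end wall's inner face, which stops the plate, at ledge height: feeder x = +60 mm, 58 mm up. The wall is 75 mm high
- spool: Spool of copper-coloured wire with black flanges, about 0.5 kg, at first on the spindle. Origin: centre of its underside; z up its axis. 105 mm tall: flanges 84 mm across at 0-6 and 62-68 mm, winding 72 mm across, on top a collar to grip, 38 mm across, 68 to 105 mm up. Bore 24 mm; must rise 42 mm to clear the spindle. While it is there the plate cannot close
- cover: Flat aluminium plate, about 0.35 kg, at first flat on the bench. Origin: centre of its underside. 116 mm along x, 132 mm along y, 8 mm thick; centred on top a grip rib 10 mm thick (x), 70 mm long (y), 8 to 44 mm above the underside. In place its x lies along the feeder's x (either way round) and its origin is 0 to 2 mm beyond the feeder's origin in x, 58 mm above the bench
- tray: Shallow open steel tray, fixed, 150 x 150 mm outside, walls and floor 4 mm thick, 25 mm high. Origin: centre of its underside. Tray and cover plate lie one left and one right of the feeder, either way
- hammer: bystander: hammer lying on the bench, 240 mm long; origin only for reference, leave it alone
- brush: bystander: brush lying on the bench, 200 mm long; origin only for reference, leave it alone
- wrench: bystander: wrench lying on the bench, 190 mm long; origin only for reference, leave it alone
- can: bystander: closed steel can, 66 mm across, 115 mm tall; origin only for reference, leave it alone
- carton: bystander: cardboard carton 100 x 130 x 75 mm; origin only for reference, leave it alone
- headlamp: bystander: round chromed headlamp, 160 mm across, 70 mm tall; origin only for reference, leave it alone
- mug: bystander: white mug, 80 mm across, 90 mm tall; origin only for reference, leave it alone
There are look-alikes about, which are no part of the job. What is meant by the spool is not turquoise, and is the smaller of those in its own colour.

How it is judged (in metres and radians):
On the way, in this order (a step that is already met when the one before it is completed fails the run):
1. the spool is off the spindle (horizontal distance between spool and feeder above 0.1 m), for 0.1 s.
2. the cover plate is fully home in its slots (x of cover in the frame of feeder between -0.008 and 0.008 m and y of cover in the frame of feeder between -0.006 and 0.006 m and z of cover in the frame of feeder between 0.052 and 0.065 m and angle between the x axis of cover and the x axis of feeder, either way round below 0.06 rad and angle between cover's own z axis and vertical below 0.06 rad), for 0.2 s.
At the end, for the whole second after the job is handed in: The cover plate lies in the feeder's slots, fully home (within 8 mm of its home position, square to the feeder within 0.06 rad); the spool stands upright (within 0.1 rad) on the tray's floor, centred within 40 mm; both are at rest (all of step 2 and x of spool in the frame of tray between -0.04 and 0.04 m and y of spool in the frame of tray between -0.04 and 0.04 m and z of spool in the frame of tray between 0 and 0.012 m and angle between spool's own z axis and vertical below 0.1 rad and linear speed of each of spool, cover below 0.02 m/s); the robot touches nothing.
It fails at once if a bystander (hammer, brush, wrench, can, carton, headlamp, mug) is moved more than 40 mm (distance of any of hammer, brush, wrench, can, carton, headlamp, mug from where it was at the start of the episode above 0.04 m).
It also fails if it takes over 61 s, if anything falls off the work surface, if the arm or the gripper's body presses on something with over 40 N, if the wrist force passes 120 N, or if a joint passes its speed limit or range.

## Working session

There is one attempt and no reset: what is moved stays moved. The work goes in short steps, Python scripts to look and compute and a tool call to move; the robot and the scene stay as the last step left them, time stands still between calls to the robot, and variables do not carry over. Pictures are saved under pics/ and viewed, at most 10 in all, crops included, and the job is handed in when it is done.

Besides the shell and the picture viewer there is one more tool, called after ">>>" by a JSON object that holds its "api" and its "payload", one argument or row to a line. jog_arm: Moves the arm, as the interface text tells. Its arguments: {"type":"object","properties":{"rows":{"type":"array"},"claw":{"type":"number"}},"required":["rows"]}

```bash
mkdir -p pics; python3 - <<'E'
from station import *
import cv2
for n in("top","side"):
    cv2.imwrite(f"pics/{n}0.png",cv2.resize(capture(n)[:,:,::-1],(800,600),interpolation=cv2.INTER_CUBIC)); print(camera_model(n))
print(finger_overhang,sense())
E
```

```text
{'fovy': 44.17745967014776, 'cx': 253.91662296448686, 'cy': 192.99392442242348, 'eye': array([0.53229219, 0.02102526, 1.56898717]), 'rotation': array([[-0.01752365, -0.99918695,  0.03630911],
       [-0.99969523,  0.01687788, -0.01801612],
       [ 0.01738866, -0.03661375, -0.9991782 ]])}
{'fovy': 44.75774064200486, 'cx': 259.6328321491256, 'cy': 189.22866514892058, 'eye': array([0.51911444, 1.05929164, 1.11009129]), 'rotation': array([[-0.9966926 , -0.06344686,  0.05077746],
       [-0.08061134,  0.69287695, -0.71653565],
       [ 0.0102794 , -0.71825902, -0.69569987]])}
0.0697 {'time_s': 0.1, 'joints': array([-5.39369116e+01,  2.20857181e+01,  3.87268013e-01, -2.59423550e-02,
       -6.84103535e+01, -1.48156710e+01]), 'joint_velocities': array([ 0.02519149, -0.09629801,  0.08941275,  0.08890264, -0.04588623,
        0.03178571]), 'effort': array([ 5.38856348e-04, -3.91690135e+01,  1.87937468e+01,  4.23188657e+00,
        1.35040213e-02, -6.44811462e-05]), 'tcp_pos': array([ 0.22636594, -0.58213304,  0.29127162]), 'ee_rot': array([[-9.32084683e-01, -3.62239615e-01, -7.77528360e-04],
       [-3.62240441e-01,  9.32082981e-01,  1.78288977e-03],
       [ 7.88876474e-05,  1.94345646e-03, -9.99998108e-01]]), 'wrist_force': array([0.78962035, 0.18712132, 0.02906427]), 'moment': array([0.00973321, 0.00422977, 0.01245552]), 'gripper_force': 0.0, 'gripper_width': 0.9985984637682862}
```

View pics/top0.png

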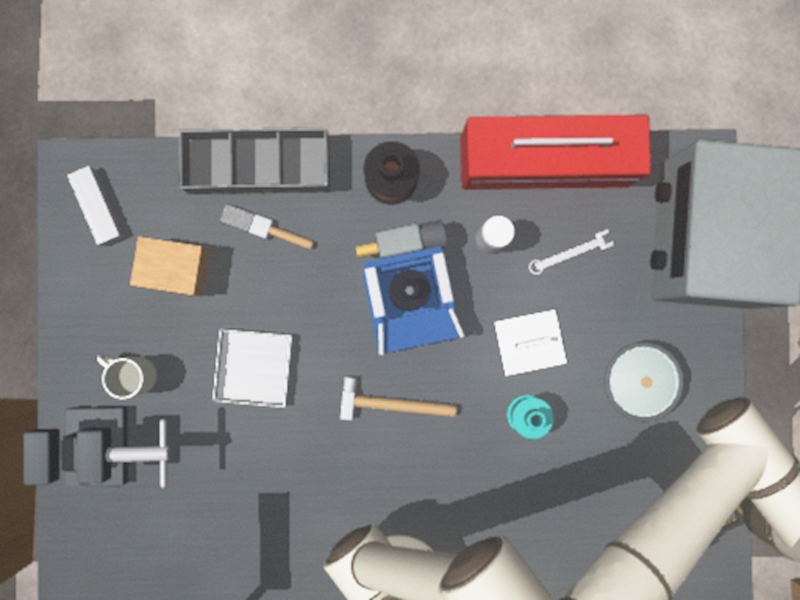

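View pics/side0.png

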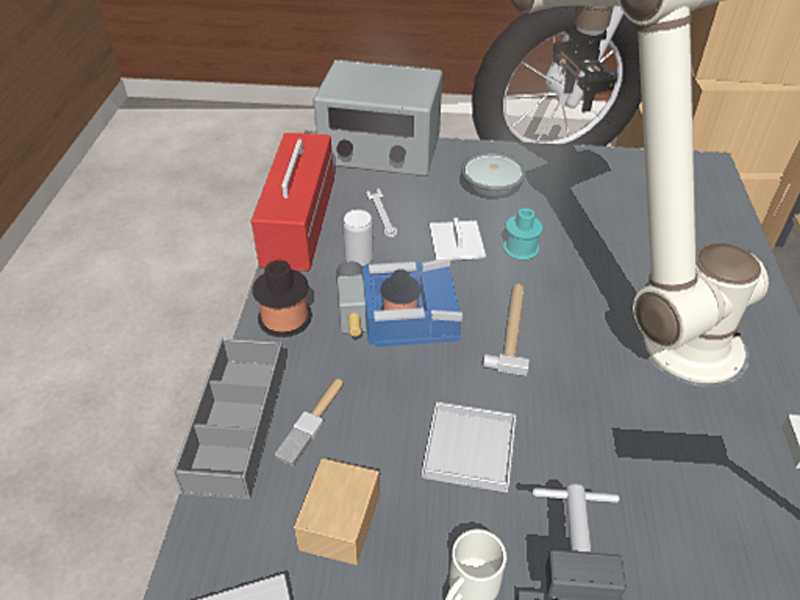

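The top view shows these candidates:
- **Spool:** copper and black at (410,290) on the spindle, a bigger copper one at (390,172), and a turquoise one at (530,416). I choose (410,290), the smaller copper one.
- **Cover:** (530,342).
- **Tray:** (253,368).

Next I'll check these choices in one close crop.

```bash
python3 - <<'E'
from station import *
import cv2,numpy as np
im=capture("top")[:,:,::-1]
f=lambda x,y,w,h,s:cv2.resize(im[y:y+h,x:x+w],(w*s,h*s),interpolation=cv2.INTER_CUBIC)
a=f(222,135,80,100,5) # 400x500
b=f(305,190,66,60,5); c=f(130,203,66,60,5)
o=np.zeros((600,740,3),np.uint8); o[:500,:400]=a; o[:300,405:735]=b; o[300:,405:735]=c
cv2.imwrite("pics/c1.png",o)
E
```

```text
(no output)
```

View pics/c1.png

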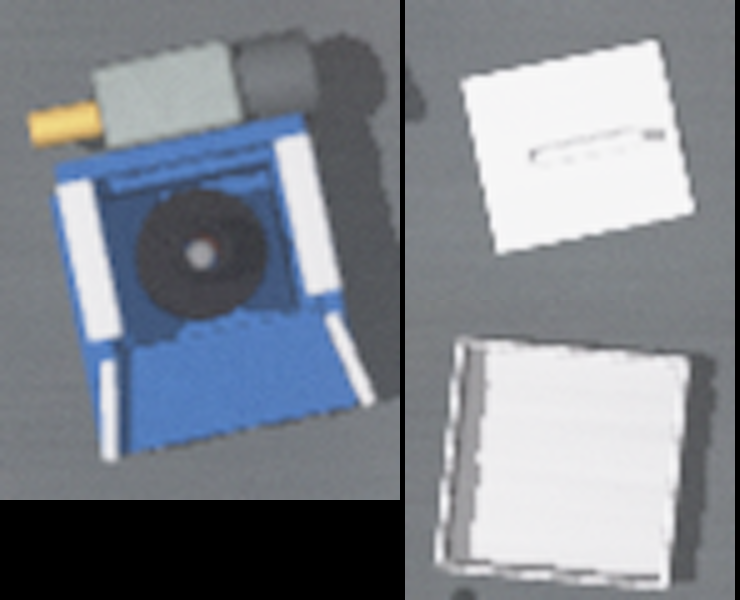

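The crop confirms the choices. The spool on the spindle is copper and black, with its bore at (202,253). The lips' inner corners, the cover's corners and the tray's rim corners are all readable. Now to compute the poses.

```bash
cat > h.py <<'E'
from station import *
import numpy as np
def ray(uv,z,cam="top"):
    m=camera_model(cam); f=192/np.tan(np.radians(m["fovy"]/2))
    d=m["rotation"]@np.array([(uv[0]-m["cx"])/f,(uv[1]-m["cy"])/f,1.]); e=m["eye"]
    return (e+d*(z-e[2])/d[2])[:2]
def crop(p,x0,y0,s,ox=0,oy=0): return ((p[0]-ox+.5)/s-.5+x0,(p[1]-oy+.5)/s-.5+y0)
def fit(model,world):
    M=np.array(model,float);W=np.array(world); mc,wc=M.mean(0),W.mean(0)
    A=M-mc;B=W-wc; t=np.arctan2((A[:,0]*B[:,1]-A[:,1]*B[:,0]).sum(),(A*B).sum())
    R=np.array([[np.cos(t),-np.sin(t)],[np.sin(t),np.cos(t)]]); o=wc-R@mc
    return o,np.degrees(t),np.abs(M@R.T+o-W).max(1)
E
python3 - <<'E'
from h import *
np.set_printoptions(precision=4,suppress=True)
F=[ray(crop(p,222,135,5),.075) for p in[(93,178),(122,333),(273,137),(308,295)]]
print("feeder",fit([(.06,.06),(-.04,.06),(.06,-.06),(-.04,-.06)],F))
print("spool flange",ray(crop((202,252),222,135,5),.078),"spindle",ray(crop((201,254),222,135,5),.052))
C=[ray(crop(p,305,190,5,405),.008) for p in[(462,77),(657,40),(694,210),(498,254)]]
print("cover",fit([(.058,.066),(.058,-.066),(-.058,-.066),(-.058,.066)],C))
T=[ray(crop(p,130,203,5,405,300),.025) for p in[(458,338),(690,355),(666,588),(437,563)]]
print("tray",fit([(.075,.075),(.075,-.075),(-.075,-.075),(-.075,.075)],T))
print("rib",ray(crop((600,142),305,190,5,405),.044))
s=sense();print(s["ee_rot"][:,:2],finger_overhang)
E
```

```text
feeder (array([ 0.612 , -0.0322]), np.float64(10.940406866888392), array([0.0019, 0.0004, 0.0014, 0.001 ]))
spool flange [ 0.6113 -0.0318] spindle [ 0.6114 -0.0321]
cover (array([ 0.4995, -0.2875]), np.float64(10.592856072220501), array([0.0015, 0.0005, 0.0007, 0.0016]))
tray (array([0.4579, 0.2965]), np.float64(-6.232685537351479), array([0.0019, 0.0007, 0.0008, 0.0019]))
rib [ 0.502  -0.2948]
[[-0.9321 -0.3622]
 [-0.3622  0.9321]
 [ 0.0001  0.0016]] 0.0697
```

>>> {"api": "jog_arm", "payload": {
  "rows": [
    [[0,0,0,-0.173],[0,0,0,-0.173],[0,0,0,-0.173],[0,0,0,-0.173],[0,0,0,-0.173],[0,0,0,-0.173],[0,0,0,-0.174],[0,0,0,-0.174],[-0.043,-0.044,0,0],[-0.043,-0.044,0,0],[-0.043,-0.044,0,0],[-0.043,-0.044,0,0],[-0.043,-0.044,0,0],[-0.043,-0.044,0,0],[-0.043,-0.044,0,0],[-0.043,-0.044,0,0],[-0.043,-0.044,0,0],[-0.043,-0.044,0,0],[-0.04,-0.04,0,0],[0,0,0,0]]
  ],
  "claw": 1
}}

```text
time_s: 2.65
tcp_pos: [0.6128, -0.0286, 0.2909]
ee_rot: [[0.189, -0.982, -0.001], [-0.982, -0.189, 0.0], [-0.0, 0.001, -1.0]]
wrist_force: [-1.1, -0.2, -0.2]
gripper_width: 0.993
gripper_force: 0.0
```

```bash
cat >> h.py <<'E'
def go(xyz,yaw):  # tool-frame shift & turn to reach TCP xyz, tool-y yaw deg
    s=sense();R=s["ee_rot"];d=R.T@(np.array(xyz)-s["tcp_pos"])
    y=np.degrees(np.arctan2(R[1,1],R[0,1])); dy=(yaw-y+90)%180-90
    print("t",s["time_s"],"pos",s["tcp_pos"].round(4),"yaw",round(y,2),"shift",d.round(4),"turn",round(-np.radians(dy),4),"F",s["wrist_force"].round(1),"g",round(s["gripper_width"],3),s["gripper_force"])
E
python3 -c "
from h import *
go((.6117,-.0321,.152),190.6)"
```

```text
t 2.65 pos [ 0.6128 -0.0286  0.2909] yaw -169.09 shift [0.0033 0.0016 0.1389] turn 0.0053 F [-1.1 -0.2 -0.2] g 0.993 0.0
```

>>> {"api": "jog_arm", "payload": {
  "rows": [
    [[0.003,0.0015,0.02,0],[0,0,0.03,0],[0,0,0.03,0],[0,0,0.03,0],[0,0,0.02,0],[0,0,0.009,0],[0,0,0,0],[0,0,0,0]]
  ]
}}

```text
time_s: 3.65
tcp_pos: [0.6109, -0.0352, 0.1544]
ee_rot: [[0.185, -0.983, 0.002], [-0.983, -0.185, 0.0], [0.0, -0.002, -1.0]]
wrist_force: [-0.1, -0.1, -0.2]
gripper_width: 1.002
gripper_force: 0.0
```

>>> {"api": "jog_arm", "payload": {
  "rows": [
    [[0,0,0,0],[0,0,0,0],[0,0,0,0],[0,0,0,0],[0,0,0,0],[0,0,0,0],[0,0,0,0],[0,0,0,0]]
  ],
  "claw": 0
}}

```text
time_s: 4.65
tcp_pos: [0.6102, -0.0351, 0.1532]
ee_rot: [[0.185, -0.983, -0.001], [-0.983, -0.185, -0.0], [-0.0, 0.001, -1.0]]
wrist_force: [-0.6, -0.5, 0.8]
gripper_width: 0.435
gripper_force: 30.0
```

>>> {"api": "jog_arm", "payload": {
  "rows": [
    [[0,0,-0.01,0],[0,0,-0.015,0],[0,0,-0.02,0],[0,0,-0.025,0],[0,0,-0.025,0],[0,0,-0.02,0],[0,0,-0.01,0],[0,0,0,0]]
  ]
}}

```text
time_s: 5.65
tcp_pos: [0.6104, -0.035, 0.2789]
ee_rot: [[0.185, -0.983, 0.001], [-0.983, -0.185, 0.001], [-0.0, -0.001, -1.0]]
wrist_force: [-0.9, -1.1, -5.4]
gripper_width: 0.431
gripper_force: 30.0
```

```bash
python3 -c "
from h import *
go((.4579,.2940,.25),190.9)"
```

```text
t 5.65 pos [ 0.6104 -0.035   0.2789] yaw -169.35 shift [-0.3515  0.0891  0.0289] turn -0.0043 F [-0.9 -1.1 -5.4] g 0.431 29.999837239156477
```

>>> {"api": "jog_arm", "payload": {
  "rows": [
    [[-0.015,0.004,0,0],[-0.025,0.0065,0,0],[-0.035,0.009,0,0],[-0.035,0.009,0,0],[-0.035,0.009,0,0],[-0.035,0.009,0,0],[-0.035,0.009,0,0],[-0.035,0.009,0,0],[-0.035,0.009,0,0],[-0.03,0.007,0,0],[-0.025,0.006,0,0],[-0.0115,0.0025,0.02,0],[0,0,0.03,0],[0,0,0.03,0],[0,0,0.02,0],[0,0,0.015,0],[0,0,0,0],[0,0,0,0],[0,0,0,0]]
  ]
}}

```text
time_s: 8.02
tcp_pos: [0.4583, 0.2943, 0.1643]
ee_rot: [[0.185, -0.983, 0.002], [-0.983, -0.185, 0.002], [-0.001, -0.002, -1.0]]
wrist_force: [0.0, -0.2, -5.6]
gripper_width: 0.434
gripper_force: 30.0
```

```bash
python3 -c "
from h import *
go((.4579,.2940,.147),190.9)
import cv2
im=capture('side')[:,:,::-1];cv2.imwrite('pics/s1.png',cv2.resize(im[170:340,200:400],(800,600)[:1]+(680,) and (700,595),interpolation=cv2.INTER_CUBIC))"
```

```text
t 8.025 pos [0.4583 0.2943 0.1643] yaw -169.34 shift [0.0003 0.0005 0.0173] turn -0.0042 F [ 0.  -0.2 -5.6] g 0.434 29.999928171891952
```

View pics/s1.png

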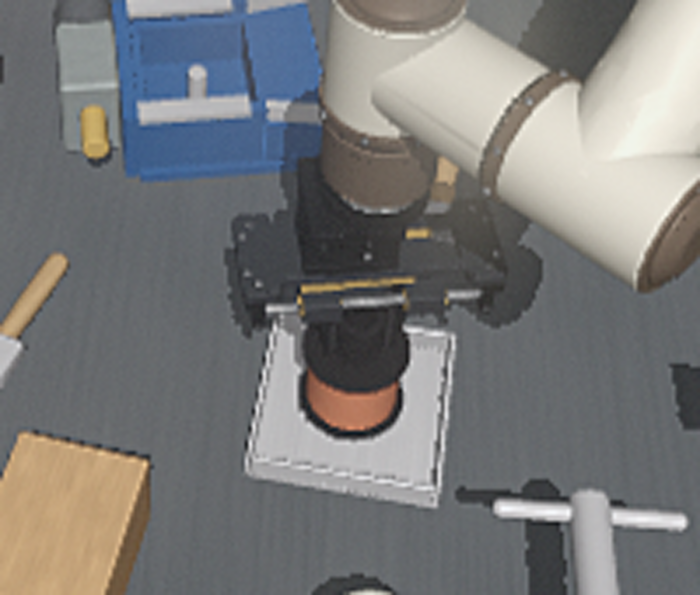

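The spool hangs upright at (352,385), over the middle of the tray, and the spindle at (198,80) is free. I'll lower it gently.

>>> {"api": "jog_arm", "payload": {
  "rows": [
    [[0,0,0.006,0],[0,0,0.005,0],[0,0,0.003,0],[0,0,0.002,0],[0,0,0.001,0],[0,0,0,0],[0,0,0,0]]
  ]
}}

```text
time_s: 8.95
tcp_pos: [0.4578, 0.2937, 0.1472]
ee_rot: [[0.185, -0.983, 0.0], [-0.983, -0.185, -0.0], [0.0, -0.0, -1.0]]
wrist_force: [-3.5, -2.1, 6.1]
gripper_width: 0.438
gripper_force: 30.0
```

>>> {"api": "jog_arm", "payload": {
  "rows": [
    [[0,0,0,0],[0,0,0,0],[0,0,0,0],[0,0,0,0],[0,0,0,0],[0,0,0,0],[0,0,-0.02,0],[0,0,-0.03,0],[0,0,-0.04,0],[0,0,-0.03,0],[0,0,-0.01,0],[0,0,0,0]]
  ],
  "claw": 1
}}

```text
time_s: 10.45
tcp_pos: [0.4577, 0.2939, 0.276]
ee_rot: [[0.185, -0.983, -0.0], [-0.983, -0.185, 0.0], [-0.0, 0.0, -1.0]]
wrist_force: [0.5, -1.0, -0.7]
gripper_width: 0.998
gripper_force: 0.0
```

```bash
python3 -c "
from h import *
go((.4995,-.2880,.25),190.6)"
```

```text
t 10.45 pos [0.4577 0.2939 0.276 ] yaw -169.35 shift [0.5796 0.0664 0.0258] turn 0.0008 F [ 0.5 -1.  -0.7] g 0.998 0.0
```

>>> {"api": "jog_arm", "payload": {
  "rows": [
    [[0.02,0.002,0,0],[0.035,0.004,0,0],[0.05,0.006,0,0],[0.05,0.006,0,0],[0.05,0.006,0,0],[0.05,0.006,0,0],[0.05,0.006,0,0],[0.05,0.006,0,0],[0.05,0.006,0,0],[0.05,0.006,0,0],[0.05,0.006,0,0],[0.04,0.004,0,0],[0.0245,0.002,0.02,0],[0.01,0.0005,0.03,0],[0,0,0.03,0],[0,0,0.02,0],[0,0,0,0],[0,0,0,0]]
  ]
}}

```text
time_s: 12.7
tcp_pos: [0.4996, -0.2883, 0.1765]
ee_rot: [[0.185, -0.983, -0.0], [-0.983, -0.185, -0.0], [0.0, 0.0, -1.0]]
wrist_force: [0.3, 0.4, 0.2]
gripper_width: 1.003
gripper_force: 0.0
```

```bash
python3 -c "
from h import *
go((.4995,-.2880,.089),190.6)"
```

```text
t 12.7 pos [ 0.4996 -0.2883  0.1765] yaw -169.35 shift [-0.0003  0.      0.0875] turn 0.0009 F [0.3 0.4 0.2] g 1.003 0.0
```

>>> {"api": "jog_arm", "payload": {
  "rows": [
    [[0,0,0.02,0],[0,0,0.025,0],[0,0,0.02,0],[0,0,0.015,0],[0,0,0.0075,0],[0,0,0,0],[0,0,0,0]]
  ]
}}

```text
time_s: 13.58
tcp_pos: [0.5002, -0.2881, 0.0895]
ee_rot: [[0.185, -0.983, 0.001], [-0.983, -0.185, -0.001], [0.001, -0.001, -1.0]]
wrist_force: [0.6, -1.2, 0.2]
gripper_width: 1.0
gripper_force: 0.0
```

>>> {"api": "jog_arm", "payload": {
  "rows": [
    [[0,0,0,0],[0,0,0,0],[0,0,0,0],[0,0,0,0],[0,0,0,0],[0,0,0,0],[0,0,0,0],[0,0,0,0],[0,0,0,0],[0,0,0,0]]
  ],
  "claw": 0
}}

```text
time_s: 14.82
tcp_pos: [0.4991, -0.2878, 0.0887]
ee_rot: [[0.185, -0.983, -0.001], [-0.983, -0.185, 0.0], [-0.001, 0.001, -1.0]]
wrist_force: [-1.9, -0.2, 1.9]
gripper_width: 0.109
gripper_force: 30.0
```

>>> {"api": "jog_arm", "payload": {
  "rows": [
    [[0,0,-0.01,0],[0,0,-0.02,0],[0,0,-0.03,0],[0,0,-0.03,0],[0,0,-0.02,0],[0,0,0,0],[0,0,0,0]]
  ]
}}

```text
time_s: 15.7
tcp_pos: [0.4991, -0.2875, 0.1977]
ee_rot: [[0.185, -0.983, -0.001], [-0.983, -0.185, 0.001], [-0.001, 0.001, -1.0]]
wrist_force: [-0.6, -0.8, -2.3]
gripper_width: 0.113
gripper_force: 30.0
```

```bash
python3 -c "
from h import *
t=np.radians(10.9);go((.612-.13*np.cos(t),-.0322-.13*np.sin(t),.180),190.9)
import cv2
im=capture('top')[:,:,::-1];cv2.imwrite('pics/t2.png',cv2.resize(im[140:290,120:400],(800,429),interpolation=cv2.INTER_CUBIC))
im=capture('side')[:,:,::-1];cv2.imwrite('pics/s2.png',cv2.resize(im[110:210,220:360],(700,500),interpolation=cv2.INTER_CUBIC))"
```

```text
t 15.7 pos [ 0.4991 -0.2875  0.1977] yaw -169.36 shift [-0.2294 -0.0281  0.018 ] turn -0.0046 F [-0.6 -0.8 -2.3] g 0.113 29.997809124179184
```

View pics/s2.png

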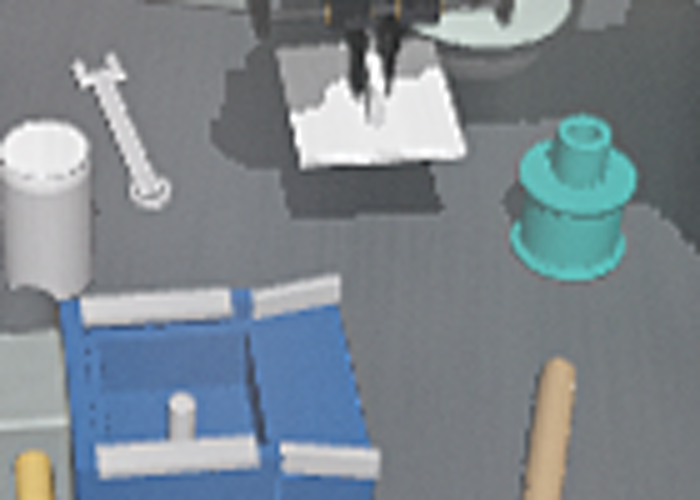

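The cover hangs level in the fingers at (375,110), and the feeder is clear. Next I'll move to in front of the porch.

>>> {"api": "jog_arm", "payload": {
  "rows": [
    [[-0.015,-0.002,0,-0.0046],[-0.025,-0.0025,0,0],[-0.03,-0.003,0,0],[-0.03,-0.003,0,0],[-0.03,-0.003,0,0],[-0.03,-0.003,0,0],[-0.03,-0.003,0,0],[-0.0245,-0.002,0,0],[-0.015,-0.001,0,0],[0,0,0.012,0],[0,0,0.012,0],[0,0,0.012,0],[0,0,0,0],[0,0,0,0]]
  ]
}}

```text
time_s: 17.55
tcp_pos: [0.4787, -0.0586, 0.1627]
ee_rot: [[0.189, -0.982, 0.0], [-0.982, -0.189, -0.0], [0.0, -0.0, -1.0]]
wrist_force: [0.3, -0.1, -2.6]
gripper_width: 0.114
gripper_force: 30.0
```

```bash
python3 -c "
from h import *
t=np.radians(10.94);go((.612-.12*np.cos(t),-.0322-.12*np.sin(t),.1480),190.94)
import cv2
im=capture('top')[:,:,::-1];a=cv2.resize(im[135:245,215:315],(500,550),interpolation=cv2.INTER_CUBIC)
im=capture('side')[:,:,::-1];b=cv2.resize(im[140:250,220:320],(500,550),interpolation=cv2.INTER_CUBIC)
cv2.imwrite('pics/t3.png',np.hstack([a,b[:,:300]]))"
```

```text
t 17.55 pos [ 0.4787 -0.0586  0.1627] yaw -169.1 shift [-0.0006 -0.0159  0.0147] turn -0.0008 F [ 0.3 -0.1 -2.6] g 0.114 29.997847401537
```

View pics/t3.png

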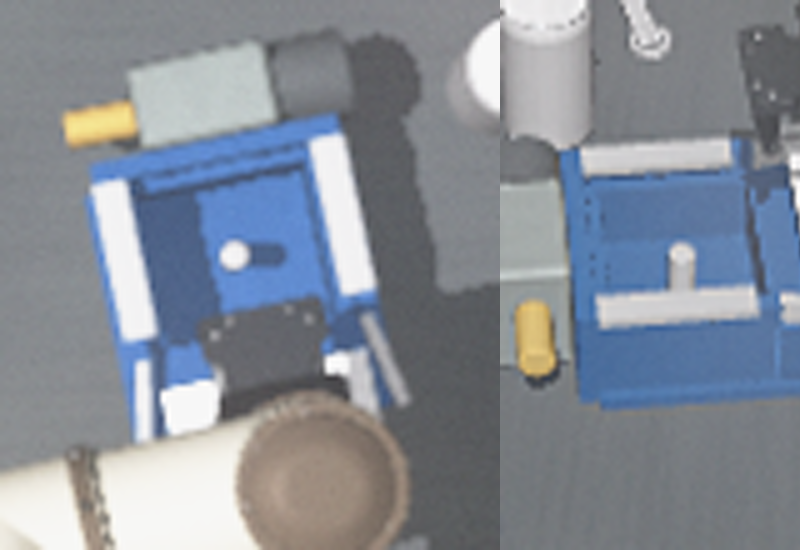

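The top view shows the plate between the cheeks. Its front-left corner is at (160,388) and its front-right corner is near (355,348); the spindle is at (235,255). I'll check the lateral offset numerically.

```bash
python3 -c "
from h import *
o=np.array([.612,-.0322]);t=np.radians(10.94);R=np.array([[np.cos(t),-np.sin(t)],[np.sin(t),np.cos(t)]])
for n,p,z in [('spindle',(235,255),.052),('plateL',(160,388),.082),('plateR',(355,348),.082),('Linner far',(128,180),.075),('Linner near',(157,333),.075),('Rinner far',(309,140),.075),('Rinner near',(342,294),.075)]:
    print(n,(R.T@(ray(crop(p,215,135,5),z)-o)).round(4))
print('tcp',R.T@(sense()['tcp_pos'][:2]-o))
"
```

```text
spindle [-0.0011  0.001 ]
plateL [-0.0745  0.0658]
plateR [-0.0753 -0.0595]
Linner far [0.0584 0.0584]
Linner near [-0.0402  0.0605]
Rinner far [ 0.0597 -0.0591]
Rinner near [-0.0402 -0.0591]
tcp [-0.13579281 -0.00045321]
```

>>> {"api": "jog_arm", "payload": {
  "rows": [
    [[-0.0005,0,0.006,0],[0,0,0.006,0],[0,0,0.0027,0],[0,0,0,0],[0,-0.004,0,0],[0,-0.006,0,0],[0,-0.006,0,0],[0,-0.006,0,0],[0,-0.006,0,0],[0,-0.006,0,0],[0,-0.006,0,0],[0,0,0,0],[0,0,0,0]]
  ]
}}

```text
time_s: 19.27
tcp_pos: [0.5173, -0.0502, 0.1479]
ee_rot: [[0.189, -0.982, -0.001], [-0.982, -0.189, -0.0], [-0.0, 0.001, -1.0]]
wrist_force: [0.1, 0.3, -2.9]
gripper_width: 0.108
gripper_force: 30.0
```

```bash
cat >> h.py <<'E'
def fd():
    o=np.array([.612,-.0322]);t=np.radians(10.94);R=np.array([[np.cos(t),-np.sin(t)],[np.sin(t),np.cos(t)]])
    s=sense();print('t',s['time_s'],'tcp in feeder',(R.T@(s['tcp_pos'][:2]-o)).round(4),s['tcp_pos'][2],'F',(R.T@s['wrist_force'][:2]).round(1),s['wrist_force'][2],'M',s['moment'].round(2))
E
python3 -c "
from h import *
fd()"
```

```text
t 19.275 tcp in feeder [-0.0964  0.0002] 0.14794138001899998 F [0.1 0.2] -2.8622007950264714 M [ 0.01  0.17 -0.07]
```

>>> {"api": "jog_arm", "payload": {
  "rows": [
    [[0,-0.004,0,0],[0,-0.006,0,0],[0,-0.006,0,0],[0,-0.006,0,0],[0,-0.006,0,0],[0,-0.006,0,0],[0,-0.006,0,0],[0,0,0,0]]
  ]
}}

```text
time_s: 20.27
tcp_pos: [0.5574, -0.0425, 0.148]
ee_rot: [[0.19, -0.982, 0.0], [-0.982, -0.19, -0.0], [0.0, -0.0, -1.0]]
wrist_force: [-0.2, -0.6, -2.6]
gripper_width: 0.114
gripper_force: 30.0
```

```bash
python3 -c "
from h import *
fd()"
```

```text
t 20.275 tcp in feeder [-0.0556  0.0003] 0.1480001695652999 F [-0.3 -0.5] -2.5688703451834254 M [0.05 0.14 0.04]
```

>>> {"api": "jog_arm", "payload": {
  "rows": [
    [[0,-0.004,0,0],[0,-0.006,0,0],[0,-0.006,0,0],[0,-0.006,0,0],[0,-0.006,0,0],[0,-0.006,0,0],[0,-0.006,0,0],[0,-0.006,0,0],[0,-0.003,0,0],[0,0,0,0]]
  ]
}}

```text
time_s: 21.52
tcp_pos: [0.6051, -0.0333, 0.1479]
ee_rot: [[0.189, -0.982, -0.0], [-0.982, -0.189, 0.0], [-0.0, 0.0, -1.0]]
wrist_force: [-0.3, -0.0, -4.0]
gripper_width: 0.114
gripper_force: 30.0
```

```bash
python3 -c "
from h import *
fd()"
```

```text
t 21.525 tcp in feeder [-0.007   0.0002] 0.14794968048727375 F [-0.3  0. ] -4.00316286638376 M [ 0.03  0.15 -0.02]
```

>>> {"api": "jog_arm", "payload": {
  "rows": [
    [[0,-0.002,0,0],[0,-0.002,0,0],[0,-0.001,0,0],[0,-0.001,0,0],[0,0,0,0],[0,0,0,0]]
  ]
}}

```text
time_s: 22.28
tcp_pos: [0.6108, -0.0322, 0.148]
ee_rot: [[0.189, -0.982, -0.0], [-0.982, -0.189, -0.0], [-0.0, 0.0, -1.0]]
wrist_force: [-0.1, -0.5, -2.6]
gripper_width: 0.118
gripper_force: 30.0
```

```bash
python3 -c "
from h import *
fd()"
```

```text
t 22.275 tcp in feeder [-0.0012  0.0002] 0.148019905561167 F [-0.2 -0.4] -2.5719008207988043 M [0.01 0.08 0.01]
```

Still free. I'll push in 1 mm steps until the plate meets the end wall.

>>> {"api": "jog_arm", "payload": {
  "rows": [
    [[0,-0.001,0,0],[0,-0.001,0,0],[0,-0.001,0,0],[0,0,0,0],[0,0,0,0]]
  ]
}}

```text
time_s: 22.9
tcp_pos: [0.612, -0.0321, 0.1476]
ee_rot: [[0.189, -0.982, -0.005], [-0.982, -0.189, -0.001], [-0.0, 0.005, -1.0]]
wrist_force: [-4.9, 0.2, -0.6]
gripper_width: 0.115
gripper_force: 30.0
```

```bash
python3 -c "
from h import *
fd()"
```

```text
t 22.9 tcp in feeder [0.     0.0001] 0.14755926749761616 F [-4.8  1.1] -0.5966639305006722 M [-0.13  1.59 -0.01]
```

The end wall is reached. I'll lower the plate onto the ledges, open partway, and rise straight up.

>>> {"api": "jog_arm", "payload": {
  "rows": [
    [[0,0,0.0008,0],[0,0,0,0],[0,0,0,0]]
  ]
}}

```text
time_s: 23.28
tcp_pos: [0.612, -0.0321, 0.1469]
ee_rot: [[0.189, -0.982, -0.005], [-0.982, -0.189, -0.001], [-0.0, 0.005, -1.0]]
wrist_force: [-5.1, -0.0, 0.4]
gripper_width: 0.11
gripper_force: 30.0
```

>>> {"api": "jog_arm", "payload": {
  "rows": [
    [[0,0,0,0],[0,0,0,0],[0,0,0,0],[0,0,0,0],[0,0,0,0],[0,0,-0.01,0],[0,0,-0.02,0],[0,0,-0.04,0],[0,0,-0.05,0],[0,0,-0.03,0],[0.03,0.03,0,0],[0.05,0.05,0,0],[0.05,0.05,0,0],[0.05,0.05,0,0],[0.05,0.05,0,0],[0.03,0.03,0,0],[0,0,0,0]]
  ],
  "claw": 0.45
}}

```text
time_s: 25.4
tcp_pos: [0.4245, -0.3109, 0.2982]
ee_rot: [[0.185, -0.983, 0.001], [-0.983, -0.185, -0.001], [0.001, -0.001, -1.0]]
wrist_force: [-0.3, -0.1, 0.6]
gripper_width: 0.445
gripper_force: 0.0
```

```bash
python3 -c "
from h import *
import cv2
fd()
im=capture('top')[:,:,::-1];a=cv2.resize(im[135:270,125:315],(760,540),interpolation=cv2.INTER_CUBIC)
cv2.imwrite('pics/t4.png',a)
im=capture('side')[:,:,::-1];cv2.imwrite('pics/s4.png',cv2.resize(im[150:330,200:400],(660,594),interpolation=cv2.INTER_CUBIC))"
```

```text
t 25.4 tcp in feeder [-0.237  -0.2381] 0.2981746121989698 F [-0.3 -0.1] 0.5987540995008996 M [0.03 0.12 0.  ]
```

View pics/t4.png

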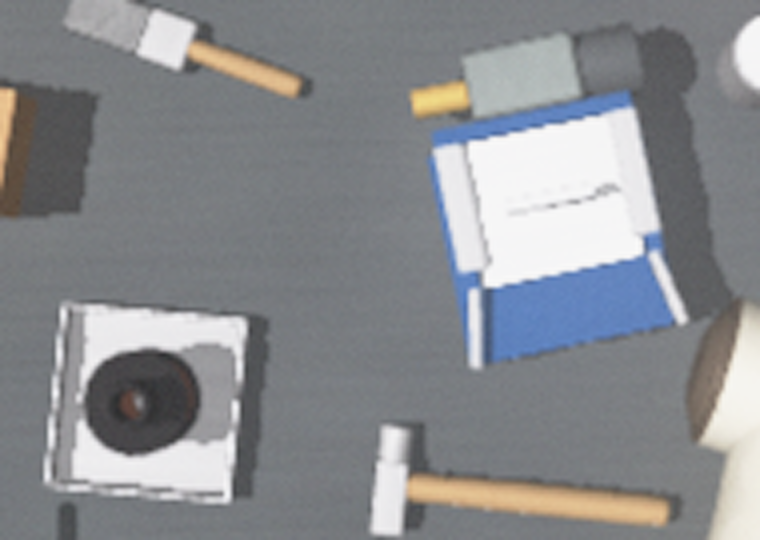

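View pics/s4.png

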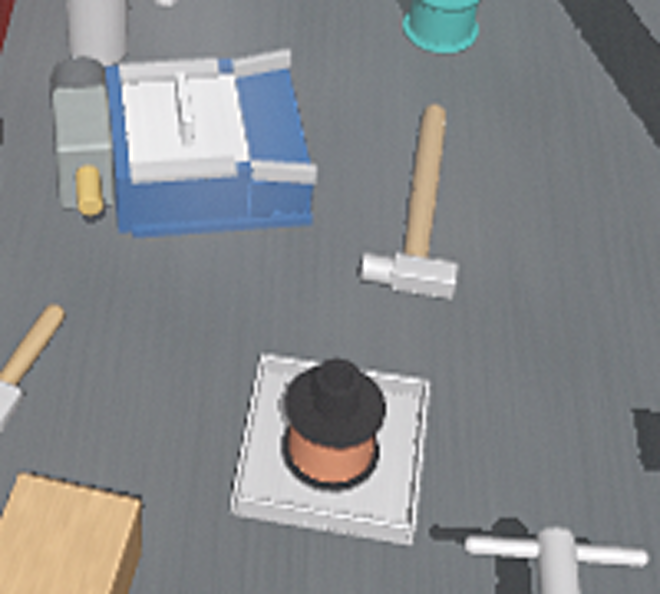

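The cover is home under the lips, with its front edge from (487,285) to (640,253) and its back against the wall. The spool stands upright in the tray at (142,402). I'm handing it in.

```bash
python3 -c "
from station import *
print(finish_job())"
```

```text
the job is handed in; nothing more can be done
None
```

The job is handed in at about 25 s of the 61 s limit: the last pictures show the spool standing upright in the tray and the cover plate home against the end wall with the arm clear of both, but no verdict came back.

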